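# Air-blast a steel glass with the two-stage blow gun

### The job

Set the shorter of the two steel glasses down, upright, in the middle of the round cork mat in front of the blow gun with the long thin nozzle, and let go of it. Then blow the dust off it: squeeze that gun's trigger towards its grip, past the first pressure point and well into the stiffer second stage, hold it there for a good second and a half, and release it completely. Do not drop the glass, and leave the trigger of the other gun, with the short wide flat nozzle, alone.

Things in the scene. Friction and masses are not known exactly. Their poses are not given: they have to be found in the camera images.
- short_glass: The shorter steel glass: round, slightly tapered open tumbler, 85 mm high, mouth 54 mm across, wall 3 mm, about 90 g, standing loose and upright on the table to the robot's left. Origin: centre of its underside; z up. A taller, wider steel glass (125 mm high, 68 mm across) and a ceramic salt pot stand near it, 90 mm or more away between centres.
- jet_gun: Long-nozzled blow gun, fixed, lying on its side on a plank 18 mm thick. Origin: on the table under the middle of grip plus released trigger; z up, y the way it blows, x from grip end to barrel. In mm: black grip y -25 to -7, x -66 to 46; aluminium trigger blade y 17 to 25, x -45 to 30; both z 46 to 74, clear around and above. Barrel along y at x 60, top z 76; nozzle to y 106.
- jet_mat (a point): Middle of the top of the round cork mat, 80 mm across, in front of the long nozzle and fixed to that gun's plank, at x 60, y 165, z 22 mm in the gun's frame (same axes); the nozzle, 8 mm thick, ends 59 mm short of it, 60 mm above the table.
- jet_second (a joint): Second-stage travel of the long-nozzled gun's trigger in m, 0 to 0.008. The trigger slides to the grip (-y) and springs back by itself: first 8 mm light (1 to 2.6 N, this joint stays 0), then it stops until pressed with 8 N, then 8 mm more at 8 to 12 N to a firm stop. Grip plus trigger: 50 mm wide released, 42 at the pressure point, 34 at the stop.
- fan_trigger (a joint): Trigger travel of the other, wrong gun, in m (0 released, 0.016 squeezed). It has the same grip, trigger and barrel but a short, wide, flat dark nozzle and no cork mat; it lies on a shorter plank to the robot's right.
Mind the look-alikes: they are no part of the job. Leave any green look-alike of the short_glass alone.

How it is judged:
By the outcome, as a careful person would: the job done as asked, in the order asked, and still so for the second after the job is handed in, with the robot touching nothing.
It also fails if it takes over 54 s, if anything falls off the work surface, if the arm or the gripper's body presses on something with over 40 N, if the wrist force passes 120 N, or if a joint passes its speed limit or range.

### The arm

A 6-joint arm with a two-finger parallel gripper is mounted at the origin on the work surface. World frame = base frame: x ahead of the robot, y to its left, z up, the work surface at z = 0. Lengths are in m, angles in degrees, forces in N, time in s.
With the tool pointing down it reaches from about 0.4 to 0.825 m from the base axis. Payload 7 kg.
Tool frame: the origin (TCP) lies on the front face of the gripper's body, between the roots of the fingers; the fingertips stand 66 mm ahead of it and the grasp point (between the pads) lies 47 mm ahead of it (ctrl.grasp_offset is the z of the grasp point in the tool frame, in m); z points along the fingers, y is the direction in which the jaws open and shut (so a half turn about z gives the same grasp; the last joint's range is limited). The gripper opens to 88 mm and grips with 3 to 60 N. Pads are 19 mm wide; open, the fingers measure 130 mm over their backs; the gripper's body (78 mm by 193 mm) begins 47 mm behind the grasp point.
Start: joints at [83.6, 20.546, 0.682, 0, -70.136, -16.507], TCP at [0.263, 0.622, 0.292] pointing down, gripper open.
Joint ranges: [-176.03, 176.03], [-82.01, 121.73], [-58.28, 71.71], [-173.87, 95.51], [-174.79, -0.11], [-173.66, 173.66]. Speed limits (degrees/s): [136.94, 136.94, 172.46, 180, 180, 180].

### API

Orientations are given as [roll, pitch, yaw] about the fixed x, y, z axes, in that order (R = Rz(yaw) Ry(pitch) Rx(roll)).
In Python, from plant import ctrl gives the robot as it stands.
- The arm moves only by the shell command python3 -m creep 'ROWS'. ROWS is JSON, a list of rows, each a list of 7 numbers: the turn, a rotation vector about the tool's x, y, z in rad, then the shift along the tool's x, y, z in m, then the opening, from 0 (shut) to 1 (fully open). In form: [[wx, wy, wz, dx, dy, dz, grip], ...]. A call has 1 to 12 rows; each row is the pose to reach, as a shift and turn from the pose commanded when the call began, along the tool's axes at that moment; what a row does not reach only later rows make up. A row lasts 1/12 s, in which the tool goes at most 41.7 mm and 7.16 degrees, less where a joint would pass 70% of its speed; a pose out of reach is approached as far as the arm can. A call with a gripper value outside its range is refused whole. The fingers move at their own pace and stop on an object; the grip force is fixed at half the most. Time passes only in rows, so rows that repeat a pose let the fingers close. It gives the time, the measured TCP pose, the force and the opening at its end, in the units of the state.
- ctrl.get_obs(): the state, without advancing time (a new reading comes with each control period).
- ctrl.snapshot(name): name is "scene" or "side" or "wrist"; returns the picture (384x512x3 uint8, blue, green, red); there is no depth.
- ctrl.camera_model(name): a dict with "K" (3x3 intrinsics, pixels), "distortion" ([k1, k2, p1, p2, k3] as OpenCV has them; the pictures are not rectified), "rvec" (rotation vector, rad) and "tvec" (3), from world to camera coordinates, as OpenCV has them. Camera axes: x right, y down, z forward; pixel columns grow to the right and rows downward; lengths in m; the calibration is good to about 2 mm. A picture is of the moment at which its call begins: read the wrist's pose just before it. camera_model takes no time and is no camera call; for the wrist camera it gives the pose at the moment of the call.
- ctrl.close_job(): hands the job in, once; it reports no verdict.
The state is a dict: "clock": time; "joint_pos": joint angles; "qvel": joint speeds; "tau": joint torques, N m; "tool_pos": TCP position; "orientation": TCP orientation; "force": force on the tool from outside, world axes, zero at the start; "moment": the same for the moment, N m; "opening": finger opening in m.
Only numpy, scipy, OpenCV 4.12 (cv2) and the standard library are available. Lean on these libraries where they do the work, as an engineer would, in place of code of your own. Each camera call takes 0.05 s, during which the arm holds its last target.

## Working session

There is one attempt and no reset: what is moved stays moved. The work goes in short steps, Python scripts to look and compute and a shell command to move; the robot and the scene stay as the last step left them, time stands still between calls to the robot, and variables do not carry over. Pictures are saved under pics/ and viewed, and the job is handed in when it is done.

```bash
ls; mkdir -p pics; python3 - <<'E'
from plant import ctrl
import cv2
for n in ("scene","side","wrist"):
    cv2.imwrite(f"pics/{n}0.png",ctrl.snapshot(n)); m=ctrl.camera_model(n); print(n,m)
o=ctrl.get_obs();print(o, ctrl.grasp_offset)
E
```

```text
pics
scene {'K': array([[434.43003568,   0.        , 253.73581012],
       [  0.        , 434.43003568, 190.11313741],
       [  0.        ,   0.        ,   1.        ]]), 'distortion': array([-0.05578716,  0.        ,  0.        ,  0.        ,  0.        ]), 'rvec': array([ 1.48913563,  2.18076069, -0.75824693]), 'tvec': array([ 0.19930309, -0.34217286,  1.40014582])}
side {'K': array([[396.62777168,   0.        , 255.07261753],
       [  0.        , 396.62777168, 180.87450363],
       [  0.        ,   0.        ,   1.        ]]), 'distortion': array([-0.09949363,  0.        ,  0.        ,  0.        ,  0.        ]), 'rvec': array([ 0.38180792, -2.79586859,  1.15557574]), 'tvec': array([0.50091597, 0.15332808, 1.0180545 ])}
wrist {'K': array([[335.4560061 ,   0.        , 256.68836364],
       [  0.        , 335.4560061 , 187.77267997],
       [  0.        ,   0.        ,   1.        ]]), 'distortion': array([0.01915738, 0.        , 0.        , 0.        , 0.        ]), 'rvec': array([-1.64199059,  2.47980839,  0.33508495]), 'tvec': array([ 0.67578487, -0.03526357,  0.38980308])}
{'clock': 0.15, 'joint_pos': array([ 8.35997015e+01,  2.05809240e+01,  6.43659559e-01, -1.42417972e-02,
       -7.01357455e+01, -1.65063259e+01]), 'qvel': array([-0.07937871, -0.15678945,  0.09193746,  0.05953445, -0.0518753 ,
        0.03137476]), 'tau': array([-4.25726794e-04, -5.83274066e+01,  2.93291688e+01,  7.00118244e+00,
        8.80475010e-03, -1.11319928e-04]), 'tool_pos': array([0.26264246, 0.62147652, 0.29143486]), 'orientation': array([ 1.79926194e+02, -7.90735006e-03, -2.29114671e+01]), 'force': array([-0.62565373,  0.23638529,  0.7646442 ]), 'moment': array([-0.00431282, -0.00123733, -0.0515653 ]), 'opening': 0.08731276584410708} 0.0468
```

View pics/scene0.png

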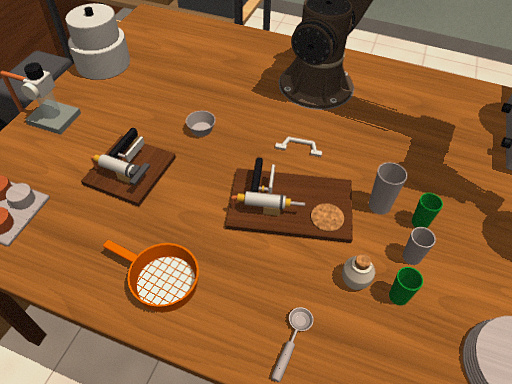

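View pics/side0.png

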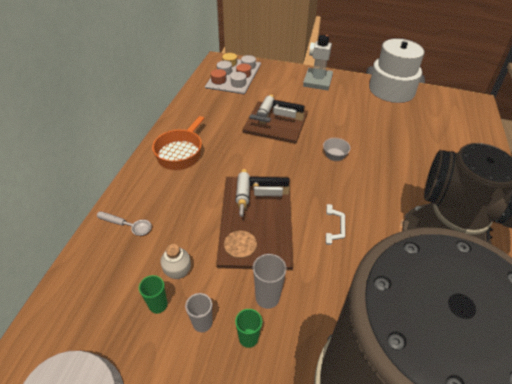

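View pics/wrist0.png

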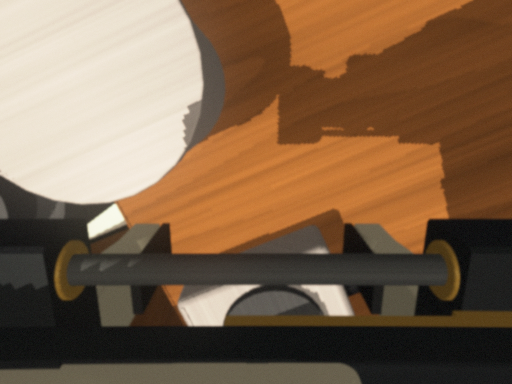

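Scene view candidates: the short steel glass at (419,245), the tall steel glass at (388,188), green look-alikes at (427,211) and (405,287), and the salt pot at (359,272). In the side view the short glass is at (200,312) and the tall one at (268,280). I choose the short grey glass. The long-nozzled gun is at (265,203), with its mat at (328,217). The wrong gun is at (118,165). Next I check close crops.

```bash
python3 - <<'E'
import cv2,numpy as np
a=cv2.imread("pics/scene0.png");b=cv2.imread("pics/side0.png")
def c(i,x,y,w,h,s): return cv2.resize(i[y:y+h,x:x+w],None,fx=s,fy=s,interpolation=cv2.INTER_CUBIC)
cv2.imwrite("pics/c1.png",np.hstack([c(a,370,160,80,110,5),c(b,170,240,80,110,5)]))
cv2.imwrite("pics/c2.png",np.vstack([c(a,220,150,140,95,5)]))
cv2.imwrite("pics/c3.png",np.vstack([c(b,210,165,90,105,5)]))
E
```

```text
(no output)
```

View pics/c1.png

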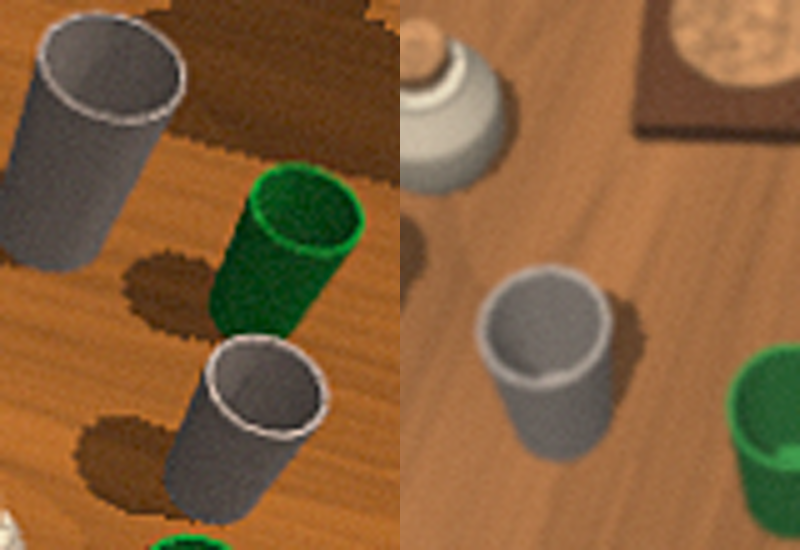

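View pics/c2.png

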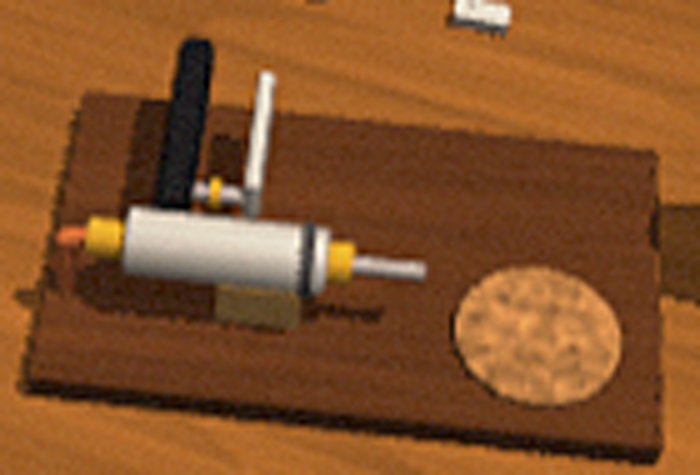

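View pics/c3.png

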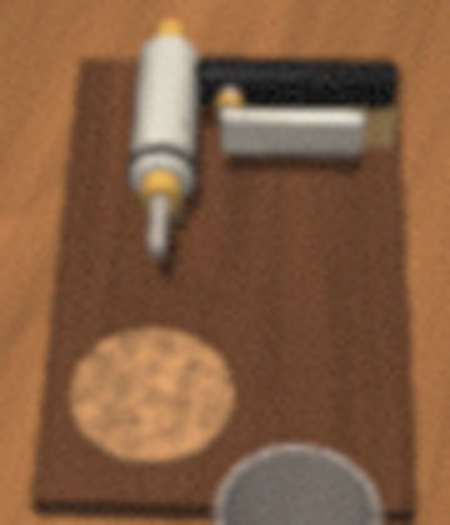

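```bash
cat > h.py <<'E'
import cv2,numpy as np
from plant import ctrl
def ray(m,p):
    u=cv2.undistortPoints(np.array([[p]],float),m["K"],m["distortion"])[0,0]
    R=cv2.Rodrigues(m["rvec"])[0]; t=m["tvec"]
    d=R.T@np.array([u[0],u[1],1]); return -R.T@t, d/np.linalg.norm(d)
def plane(m,p,z):
    o,d=ray(m,p); return (o+d*(z-o[2])/d[2]).round(4)
def tri(m1,p1,m2,p2):
    o1,d1=ray(m1,p1);o2,d2=ray(m2,p2)
    s=np.linalg.lstsq(np.stack([d1,-d2],1),o2-o1,rcond=None)[0]
    a=o1+s[0]*d1;b=o2+s[1]*d2
    return ((a+b)/2).round(4),round(float(np.linalg.norm(a-b)),4)
def proj(m,P):
    return cv2.projectPoints(np.array([P],float).reshape(-1,3),m["rvec"],m["tvec"],m["K"],m["distortion"])[0][:,0]
E
cat > m1.py <<'E'
from h import *
S=ctrl.camera_model("scene");D=ctrl.camera_model("side")
s=lambda x,y:(x/5+220-.4,y/5+150-.4); d=lambda x,y:(x/5+210-.4,y/5+165-.4)
print("rim",tri(S,(422.9,236.9),D,(198.6,305)))
# mat mask
a=cv2.imread("pics/scene0.png");b=cv2.imread("pics/side0.png")
out=[]
for im,(x,y,w,h),mm in((a,(300,195,52,45),S),(b,(218,225,47,34),D)):
    c=im[y:y+h,x:x+w].astype(int); mk=((c[...,2]>150)&(c[...,1]>85)).astype(np.uint8)
    mk=cv2.morphologyEx(mk,cv2.MORPH_CLOSE,np.ones((3,3)))
    cs=max(cv2.findContours(mk,0,cv2.CHAIN_APPROX_NONE)[0],key=cv2.contourArea)
    e=cv2.fitEllipse(cs);p=(e[0][0]+x,e[0][1]+y);print(p,e[1]);out.append(p)
print("mat",tri(S,out[0],D,out[1]),plane(S,out[0],.022),plane(D,out[1],.022))
print("tip",tri(S,s(422,270),D,d(156,250)))
for n,p,q in(("A",(85,95),(397,62)),("B",(655,152),(412,512)),("C",(660,445),(35,505)),("D",(27,385),(82,62))):
    print(n,plane(S,s(*p),.018),plane(D,d(*q),.018),tri(S,s(*p),D,d(*q)))
print("blade far end top",plane(S,s(267,74),.074), plane(S,s(252,205),.06))
print("blade side: top edge L/R",plane(D,d(223,110),.074),plane(D,d(364,112),.074))
print("blade front top edge",plane(D,d(223,132),.074),plane(D,d(362,132),.074))
print("grip end",plane(S,s(197,42),.074),plane(D,d(397,66),.074), plane(D,d(397,90),.074))
E
python3 m1.py
```

```text
rim (array([0.5345, 0.3836, 0.0843]), 0.0019)
(327.2758274078369, 216.5882396697998) (25.631650924682617, 32.855350494384766)
(239.91058921813965, 243.57418251037598) (25.532211303710938, 31.74930191040039)
mat (array([0.5121, 0.1716, 0.0219]), 0.0017) [0.5128 0.1723 0.022 ] [0.5117 0.1708 0.022 ]
tip (array([0.5263, 0.1132, 0.0619]), 0.0008)
A [ 0.4478 -0.0902  0.018 ] [ 0.4438 -0.0963  0.018 ] (array([ 0.4449, -0.0927,  0.0179]), 0.0058)
B [0.3743 0.1986 0.018 ] [0.374  0.1999 0.018 ] (array([0.3738, 0.1989, 0.0171]), 0.0009)
C [0.55   0.2416 0.018 ] [0.5473 0.2446 0.018 ] (array([0.548 , 0.2421, 0.0146]), 0.001)
D [ 0.6275 -0.0456  0.018 ] [ 0.6195 -0.0463  0.018 ] (array([ 0.6222, -0.0492,  0.0122]), 0.0043)
blade far end top [0.4474 0.008  0.074 ] [0.5179 0.0259 0.06  ]
blade side: top edge L/R [0.5168 0.0209 0.074 ] [0.445 0.002 0.074]
blade front top edge [0.5126 0.0363 0.074 ] [0.4428 0.0165 0.074 ]
grip end [ 0.44   -0.0319  0.074 ] [ 0.4353 -0.0365  0.074 ] [ 0.4316 -0.0187  0.074 ]
```

```bash
python3 - <<'E'
from h import *
S=ctrl.camera_model("scene");D=ctrl.camera_model("side")
g=plane(S,(422.9,236.9),.085)[:2]
for n,P in(("tall",plane(S,(391.8,173),.125)),("g1",plane(S,(431,201.6),.085)),("g1s",plane(D,(249,321),.085)),("g2",plane(S,(407.5,274),.085)),("g2s",plane(D,(153,286),.085)),("pot",plane(S,(360,275),.03)),("talls",plane(D,(269,264),.125))):
    v=P[:2]-g;print(n,P,np.linalg.norm(v).round(3),np.degrees(np.arctan2(v[1],v[0])).round(0))
print(plane(S,(422.9,236.9),.085),plane(D,(198.6,305),.085))
# bottom of short glass: lower-edge midpoints
print(plane(S,(412,264),0),plane(D,(201.5,331),0))
E
```

```text
tall [0.4148 0.2847 0.125 ] 0.157 -141.0
g1 [0.4295 0.3896 0.085 ] 0.106 177.0
g1s [0.4264 0.3882 0.085 ] 0.109 178.0
g2 [0.6391 0.366  0.085 ] 0.105 -10.0
g2s [0.6414 0.3692 0.085 ] 0.107 -8.0
pot [0.6436 0.2796 0.03  ] 0.15 -44.0
talls [0.4156 0.2748 0.125 ] 0.162 -138.0
[0.5357 0.3841 0.085 ] [0.5338 0.383  0.085 ]
[0.5541 0.3887 0.    ] [0.5295 0.4001 0.    ]
```

Both views agree to about 2 mm. The glass axis is at (0.535, 0.384) with its rim at 84 mm. The mat is at (0.512, 0.172) and 22 mm high. The gun's yaw is about 14° and its origin about (0.494, −0.003). The neighbours of the glass lie along ±x, so the jaws will go along y. I move above it now.

```bash
python3 -m creep '[[0,0,-0.02,0.015,0.005,0.002,1],[0,0,-0.06,0.045,0.015,0.01,1],[0,0,-0.1,0.08,0.026,0.015,1],[0,0,-0.14,0.115,0.038,0.02,1],[0,0,-0.18,0.15,0.05,0.025,1],[0,0,-0.22,0.185,0.061,0.03,1],[0,0,-0.26,0.22,0.073,0.035,1],[0,0,-0.3,0.255,0.084,0.04,1],[0,0,-0.34,0.29,0.096,0.045,1],[0,0,-0.38,0.32,0.106,0.05,1],[0,0,-0.4,0.338,0.111,0.05,1],[0,0,-0.4,0.3435,0.1132,0.05,1]]'
python3 - <<'E'
from h import *
o=ctrl.get_obs();print(o["tool_pos"],o["orientation"],o["joint_pos"])
cv2.imwrite("pics/w1.png",ctrl.snapshot("wrist"))
m=ctrl.camera_model("wrist");print(proj(m,[.535,.3836,.085]))
o=ctrl.get_obs();print(o["tool_pos"],o["orientation"])
E
```

```text
clock: 1.15
tool_pos: [0.537, 0.3813, 0.2412]
orientation: [179.9, 0.1, -0.1]
force: [-0.1, 0.0, 0.2]
opening: 0.088
[0.53696892 0.38127922 0.24121723] [ 1.79918744e+02  5.15983243e-02 -9.15267476e-02] [ 5.23134128e+01  2.10003243e+01 -5.49342480e+00  9.70068131e-03
 -6.36021130e+01  3.75907768e+01]
[[256.15776188 192.31658462]]
[0.53667811 0.38169075 0.24149603] [ 1.79938987e+02  3.64276203e-02 -1.57922070e-01]
```

View pics/w1.png

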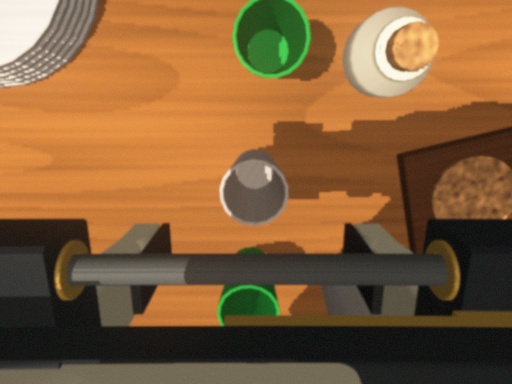

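The wrist view shows the rim centre at (254,192), against a predicted (256,192), so it agrees. Going down and gripping.

```bash
python3 -m creep '[[0,0,0,0,0,0.01,1],[0,0,0,0,0,0.03,1],[0,0,0,0,0,0.055,1],[0,0,0,0,0,0.08,1],[0,0,0,0,0,0.1,1],[0,0,0,0,0,0.115,1],[0,0,0,0,0,0.128,1],[0,0,0,0,0,0.136,1],[0,0,0,0,0,0.139,1],[0,0,0,0,0,0.139,1],[0,0,0,0,0,0.139,1]]'
python3 -m creep '[[0,0,0,0,0,0,0.85],[0,0,0,0,0,0,0.75],[0,0,0,0,0,0,0.68],[0,0,0,0,0,0,0.62],[0,0,0,0,0,0,0.58],[0,0,0,0,0,0,0.54],[0,0,0,0,0,0,0.5],[0,0,0,0,0,0,0.45],[0,0,0,0,0,0,0.45],[0,0,0,0,0,0,0.45],[0,0,0,0,0,0,0.45]]'
```

```text
clock: 2.12
tool_pos: [0.535, 0.3845, 0.1037]
orientation: [-180.0, -0.0, 0.0]
force: [-0.3, 1.0, 0.6]
opening: 0.0875
clock: 3.03
tool_pos: [0.5352, 0.3837, 0.1033]
orientation: [180.0, -0.0, 0.0]
force: [-0.3, -1.6, 2.6]
opening: 0.0517
```

```bash
python3 -m creep '[[0,0,0,0,0,-0.004,0.4],[0,0,0,0,0,-0.012,0.4],[0,0,0,0,0,-0.026,0.4],[0,0,0,0,0,-0.046,0.4],[0,0,0,0,0,-0.068,0.4],[0,0,0,0,0,-0.09,0.4],[0,0,0,0,0,-0.112,0.4],[0,0,0,0,0,-0.132,0.4],[0,0,0,0,0,-0.146,0.4],[0,0,0,0,0,-0.155,0.4],[0,0,0,0,0,-0.16,0.4],[0,0,0,0,0,-0.16,0.4]]'
python3 - <<'E'
from h import *
print(ctrl.get_obs()["force"])
cv2.imwrite("pics/s2.png",ctrl.snapshot("scene"))
E
```

```text
clock: 4.03
tool_pos: [0.5352, 0.384, 0.2642]
orientation: [-179.9, -0.1, 0.0]
force: [-0.9, -0.1, -0.7]
opening: 0.0515
[-0.85226404 -0.07654786 -0.66074823]
```

View pics/s2.png

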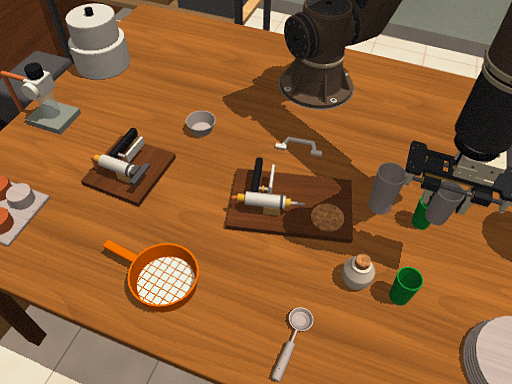

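The scene view shows the glass held upright in the jaws at (443,205), clear of the table. Carrying it over the mat and turning it so the jaws lie across the nozzle line.

```bash
python3 -m creep '[[0,0,0.04,-0.0005,0.004,0,0.4],[0,0,0.13,-0.002,0.014,0,0.4],[0,0,0.24,-0.004,0.032,0,0.4],[0,0,0.36,-0.006,0.054,0,0.4],[0,0,0.48,-0.008,0.076,0,0.4],[0,0,0.6,-0.011,0.098,0,0.4],[0,0,0.72,-0.013,0.12,0,0.4],[0,0,0.84,-0.016,0.142,0,0.4],[0,0,0.96,-0.018,0.164,0,0.4],[0,0,1.08,-0.02,0.184,0,0.4],[0,0,1.2,-0.022,0.2,0,0.4],[0,0,1.29,-0.023,0.21,0,0.4]]'
python3 -m creep '[[0,0,0.036,0,0,0,0.4],[0,0,0.036,0,0,0,0.4],[0,0,0.036,0,0,0,0.4],[0,0,0.036,0,0,0,0.4]]'
python3 - <<'E'
from h import *
o=ctrl.get_obs();print(o["tool_pos"],o["orientation"])
for n in("scene","side","wrist"): cv2.imwrite(f"pics/{n}3.png",ctrl.snapshot(n))
m=ctrl.camera_model("wrist");print(proj(m,[[.512,.1716,.022],[.5263,.1132,.06]]))
a=[cv2.imread(f"pics/{n}3.png") for n in("scene","side")]
cv2.imwrite("pics/c4.png",np.hstack([cv2.resize(a[0][120:245,230:355],None,fx=3.2,fy=3.2),cv2.resize(a[1][140:265,180:305],None,fx=3.2,fy=3.2)]))
E
```

```text
clock: 5.08
tool_pos: [0.5112, 0.1719, 0.2619]
orientation: [179.9, -0.0, -74.3]
force: [-0.5, -0.9, -1.2]
opening: 0.0516
clock: 5.42
tool_pos: [0.512, 0.1739, 0.2625]
orientation: [179.9, -0.0, -75.9]
force: [0.6, 0.4, -1.5]
opening: 0.0522
[0.5119907  0.17390288 0.26247886] [ 1.79938795e+02 -2.04880370e-02 -7.58671743e+01]
[[257.17757474 164.27768366]
 [257.63885005 104.04704491]]
```

View pics/wrist3.png

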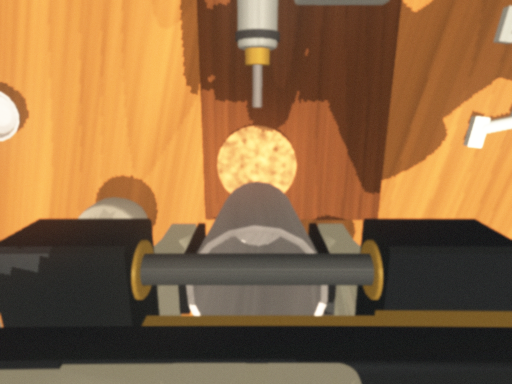

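View pics/c4.png

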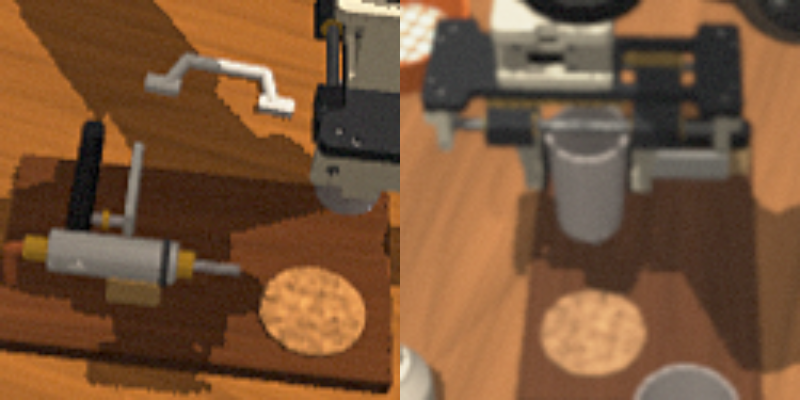

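The wrist view shows the mat centre at (257,162), within 2 px of the prediction, and the nozzle tip at (258,106). The glass is upright. Lowering.

```bash
python3 -m creep '[[0,0,0,0,0,0.006,0.4],[0,0,0,0,0,0.02,0.4],[0,0,0,0,0,0.04,0.4],[0,0,0,0,0,0.062,0.4],[0,0,0,0,0,0.084,0.4],[0,0,0,0,0,0.102,0.4],[0,0,0,0,0,0.116,0.4],[0,0,0,0,0,0.124,0.4],[0,0,0,0,0,0.128,0.4],[0,0,0,0,0,0.13,0.4],[0,0,0,0,0,0.13,0.4],[0,0,0,0,0,0.13,0.4]]'
python3 -m creep '[[0,0,0,0,0,0.0015,0.4],[0,0,0,0,0,0.003,0.4],[0,0,0,0,0,0.0045,0.4],[0,0,0,0,0,0.0045,0.4]]'
```

```text
clock: 6.57
tool_pos: [0.5125, 0.1741, 0.1339]
orientation: [-179.9, 0.0, -75.9]
force: [0.0, 0.1, -0.6]
opening: 0.0522
clock: 6.9
tool_pos: [0.5121, 0.1737, 0.1286]
orientation: [-180.0, 0.0, -76.0]
force: [0.4, 0.7, -0.7]
opening: 0.0521
```

```bash
python3 - <<'E'
from h import *
o=ctrl.get_obs();print(o["tool_pos"],o["force"])
for n in("scene","side","wrist"): cv2.imwrite(f"pics/{n}4.png",ctrl.snapshot(n))
a=[cv2.imread(f"pics/{n}4.png") for n in("scene","side")]
cv2.imwrite("pics/c5.png",np.hstack([cv2.resize(a[0][120:245,250:375],None,fx=3.2,fy=3.2),cv2.resize(a[1][140:265,180:305],None,fx=3.2,fy=3.2)]))
E
```

```text
[0.51206815 0.17372713 0.12860929] [ 0.35912912  0.68935816 -0.66366556]
```

View pics/c5.png

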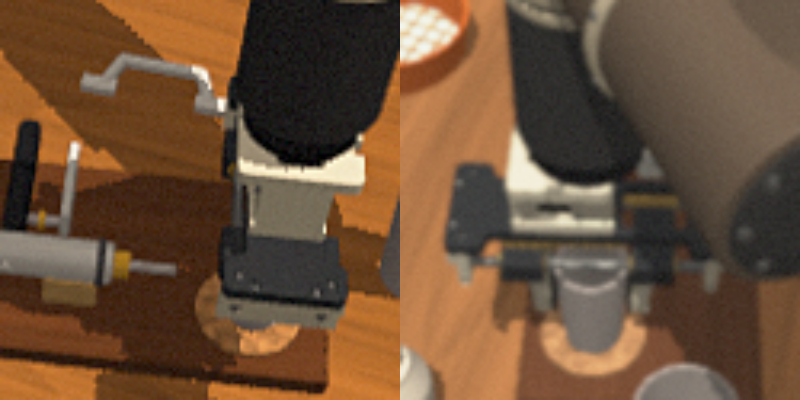

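Still about 3 mm above the mat. I lower in 1 mm steps and trim 1.5 mm along the nozzle line.

```bash
python3 -m creep '[[0,0,0,0.0008,0,0.0005,0.4],[0,0,0,0.0015,0,0.001,0.4],[0,0,0,0.0015,0,0.0015,0.4],[0,0,0,0.0015,0,0.002,0.4],[0,0,0,0.0015,0,0.002,0.4]]'
python3 -m creep '[[0,0,0,0,0,0.0005,0.4],[0,0,0,0,0,0.001,0.4],[0,0,0,0,0,0.001,0.4]]'
python3 -m creep '[[0,0,0,0,0,0.0003,0.4],[0,0,0,0,0,0.0005,0.4],[0,0,0,0,0,0.0005,0.4]]'
```

```text
clock: 7.47
tool_pos: [0.5124, 0.1722, 0.1265]
orientation: [180.0, -0.0, -76.0]
force: [-0.9, -0.4, -0.5]
opening: 0.0519
clock: 7.72
tool_pos: [0.5125, 0.1723, 0.1256]
orientation: [180.0, -0.0, -76.0]
force: [-0.2, -0.3, -1.3]
opening: 0.0518
clock: 7.97
tool_pos: [0.5125, 0.1723, 0.1253]
orientation: [-180.0, 0.0, -76.0]
force: [-1.4, -0.1, 0.5]
opening: 0.0522
```

```bash
python3 -m creep '[[0,0,0,0,0,0.0004,0.4],[0,0,0,0,0,0.0008,0.4],[0,0,0,0,0,0.0008,0.4]]'
python3 -m creep '[[0,0,0,0,0,0.0004,0.4],[0,0,0,0,0,0.0008,0.4],[0,0,0,0,0,0.0008,0.4]]'
```

```text
clock: 8.22
tool_pos: [0.5126, 0.1723, 0.1253]
orientation: [-180.0, -0.0, -75.9]
force: [-2.8, -1.0, 9.8]
opening: 0.0518
clock: 8.47
tool_pos: [0.5126, 0.1723, 0.1252]
orientation: [-180.0, -0.0, -75.9]
force: [-6.6, -0.6, 15.8]
opening: 0.0517
```

Contact with the mat at 0.125 m. I back off 1 mm and release slowly.

```bash
python3 -m creep '[[0,0,0,0,0,-0.0006,0.4],[0,0,0,0,0,-0.0011,0.4],[0,0,0,0,0,-0.0011,0.4]]'
python3 -m creep '[[0,0,0,0,0,0,0.55],[0,0,0,0,0,0,0.59],[0,0,0,0,0,0,0.61],[0,0,0,0,0,0,0.64],[0,0,0,0,0,0,0.68],[0,0,0,0,0,0,0.74],[0,0,0,0,0,0,0.8],[0,0,0,0,0,0,0.85],[0,0,0,0,0,0,0.85],[0,0,0,0,0,0,0.85]]'
```

```text
clock: 8.72
tool_pos: [0.5126, 0.1723, 0.1253]
orientation: [-180.0, 0.0, -76.0]
force: [-2.8, -0.6, 8.8]
opening: 0.0519
clock: 9.55
tool_pos: [0.5125, 0.1723, 0.1246]
orientation: [180.0, -0.0, -76.0]
force: [-0.0, -0.4, 0.1]
opening: 0.0737
```

```bash
python3 -m creep '[[0,0,0,0,0,-0.003,0.85],[0,0,0,0,0,-0.01,0.85],[0,0,0,0,0,-0.022,0.85],[0,0,0,0,0,-0.04,0.85],[0,0,0,0,0,-0.06,0.85],[0,0,0,0,0,-0.08,0.85],[0,0,0,0,0,-0.1,0.85],[0,0,0,0,0,-0.115,0.85],[0,0,0,0,0,-0.125,0.85],[0,0,0,0,0,-0.13,0.85],[0,0,0,0,0,-0.13,0.9],[0,0,0,0,0,-0.13,1]]'
python3 - <<'E'
from h import *
for n in("scene","side","wrist"): cv2.imwrite(f"pics/{n}5.png",ctrl.snapshot(n))
a=[cv2.imread(f"pics/{n}5.png") for n in("scene","side")]
cv2.imwrite("pics/c6.png",np.hstack([cv2.resize(a[0][140:265,240:365],None,fx=3.2,fy=3.2),cv2.resize(a[1][150:275,180:305],None,fx=3.2,fy=3.2)]))
E
```

```text
clock: 10.55
tool_pos: [0.5122, 0.1722, 0.2542]
orientation: [180.0, 0.0, -76.0]
force: [0.1, -0.5, -0.3]
opening: 0.0809
```

View pics/c6.png

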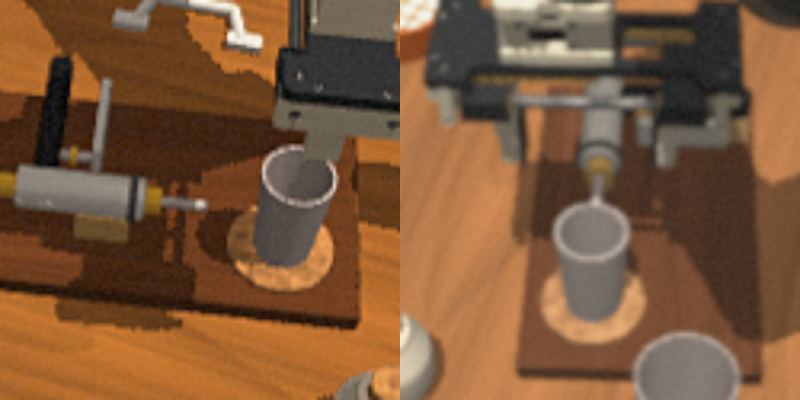

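View pics/wrist5.png

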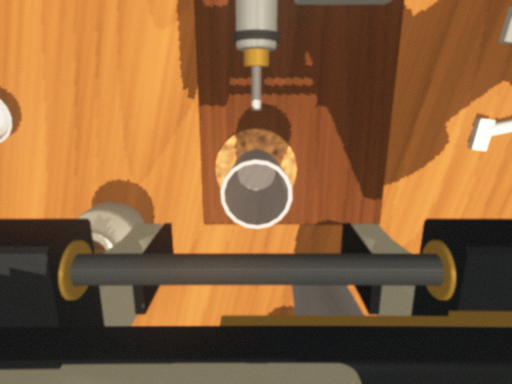

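```bash
python3 - <<'E'
from h import *
S=ctrl.camera_model("scene");D=ctrl.camera_model("side")
P=tri(S,(332.7,194.9),D,(239.4,222.1));print(P,P[0][:2]-[.512,.1716])
W=ctrl.camera_model("wrist");print(plane(W,(256.5,194),.107),plane(W,(256.5,168),.022))
E
python3 -m creep '[[0,0,-0.05,0.005,0.002,0,1],[0,0,-0.15,0.015,0.006,0,1],[0,0,-0.27,0.028,0.012,0,1],[0,0,-0.39,0.042,0.018,0,1],[0,0,-0.51,0.057,0.023,0,1],[0,0,-0.63,0.072,0.029,0,1],[0,0,-0.75,0.087,0.035,0,1],[0,0,-0.87,0.102,0.042,0,1],[0,0,-0.99,0.117,0.048,0,1],[0,0,-1.11,0.132,0.054,0,1],[0,0,-1.23,0.146,0.06,0,1],[0,0,-1.35,0.16,0.065,0,1]]'
```

```text
(array([0.5119, 0.1713, 0.1057]), 0.0019) [-1.e-04 -3.e-04]
[0.5117 0.1731 0.107 ] [0.512  0.1714 0.022 ]
clock: 11.7
tool_pos: [0.4877, 0.0004, 0.2539]
orientation: [180.0, 0.1, 1.7]
force: [0.7, 0.1, -0.2]
opening: 0.0876
```

```bash
python3 -m creep '[[0,0,-0.1,-0.001,0.006,0,1],[0,0,-0.19,-0.0024,0.012,0,1],[0,0,-0.221,-0.0024,0.013,0,1],[0,0,-0.221,-0.0024,0.013,0,1],[0,0,-0.221,-0.0024,0.013,0,1],[0,0,-0.221,-0.0024,0.013,0,1]]'
python3 - <<'E'
from h import *
o=ctrl.get_obs();print(o["tool_pos"],o["orientation"])
cv2.imwrite("pics/wrist6.png",ctrl.snapshot("wrist"))
m=ctrl.camera_model("wrist")
y=np.radians(14);R=np.array([[np.cos(y),-np.sin(y)],[np.sin(y),np.cos(y)]])
G=[(-66,-25),(-66,-7),(46,-25),(46,-7),(-45,17),(-45,25),(30,17),(30,25)]
P=[np.append(R@(np.array(g)/1000)+[.4937,-.0029],.074) for g in G]
for g,p in zip(G,proj(m,P)):print(g,p.round(1))
E
```

```text
clock: 12.2
tool_pos: [0.4861, -0.0116, 0.2543]
orientation: [180.0, 0.0, 14.0]
force: [1.1, 0.5, -0.3]
opening: 0.0879
[ 0.48608866 -0.01163464  0.25429993] [1.79996658e+02 4.04738855e-02 1.39760489e+01]
(-66, -25) [279.5 244.7]
(-66, -7) [259.2 244.7]
(46, -25) [281.9 115.7]
(46, -7) [259.3 115.8]
(-45, 17) [231.7 222.5]
(-45, 25) [222.5 222.5]
(30, 17) [229.7 136. ]
(30, 25) [219.9 136. ]
```

View pics/wrist6.png

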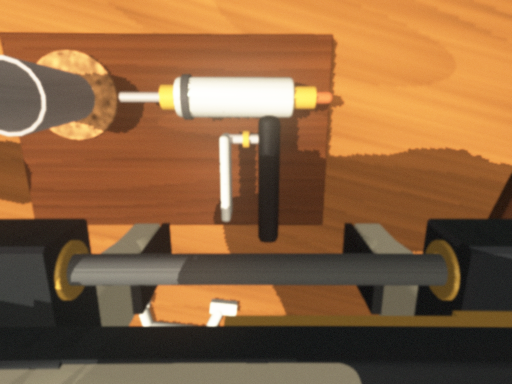

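The wrist view shows the blade at columns 220–231 and the grip at 258–280, matching the prediction within about 1 px. The glass stands on the mat at (22,95). I check the blade's height, then descend.

```bash
python3 - <<'E'
from h import *
S=ctrl.camera_model("scene");W=ctrl.camera_model("wrist")
print("blade end",tri(S,(273,164.4),W,(226.5,221)),"grip end",tri(S,(259,158),W,(269.5,241)))
E
python3 -m creep '[[0,0,0,0,0,0.008,1],[0,0,0,0,0,0.024,1],[0,0,0,0,0,0.045,1],[0,0,0,0,0,0.066,1],[0,0,0,0,0,0.088,1],[0,0,0,0,0,0.107,1],[0,0,0,0,0,0.123,1],[0,0,0,0,0,0.136,1],[0,0,0,0,0,0.144,1],[0,0,0,0,0,0.147,1],[0,0,0,0,0,0.147,1],[0,0,0,0,0,0.147,1]]'
```

```text
blade end (array([0.4453, 0.0074, 0.0717]), 0.0001) grip end (array([ 0.4338, -0.0343,  0.0669]), 0.0007)
clock: 13.25
tool_pos: [0.4865, -0.0116, 0.108]
orientation: [180.0, -0.0, 14.1]
force: [0.0, -0.4, -0.2]
opening: 0.0877
```

```bash
python3 -m creep '[[0,0,0,0,0,0,0.92],[0,0,0,0,0,0,0.85],[0,0,0,0,0,0,0.78],[0,0,0,0,0,0,0.72],[0,0,0,0,0,0,0.66],[0,0,0,0,0,0,0.62],[0,0,0,0,0,0,0.58],[0,0,0,0,0,0,0.58],[0,0,0,0,0,0,0.58]]'
python3 -m creep '[[0,0,0,0,0,0,0.54],[0,0,0,0,0,0,0.5],[0,0,0,0,0,0,0.46],[0,0,0,0,0,0,0.44],[0,0,0,0,0,0,0.44],[0,0,0,0,0,0,0.44]]'
```

```text
clock: 14.0
tool_pos: [0.4863, -0.0116, 0.1078]
orientation: [-180.0, -0.0, 14.0]
force: [-1.1, 1.6, 1.6]
opening: 0.0512
clock: 14.5
tool_pos: [0.4862, -0.0113, 0.1078]
orientation: [-180.0, -0.0, 14.0]
force: [-2.3, 4.9, 3.3]
opening: 0.0389
```

```bash
python3 -m creep '[[0,0,0,0,0,0,0.42],[0,0,0,0,0,0,0.4],[0,0,0,0,0,0,0.4],[0,0,0,0,0,0,0.4],[0,0,0,0,0,0,0.4]]'
python3 - <<'E'
from h import *
o=ctrl.get_obs();print(o["clock"],o["force"],o["opening"])
for n in("scene","side","wrist"): cv2.imwrite(f"pics/{n}7.png",ctrl.snapshot(n))
a=[cv2.imread(f"pics/{n}7.png") for n in("scene","side")]
cv2.imwrite("pics/c7.png",np.hstack([cv2.resize(a[0][130:255,220:345],None,fx=3.2,fy=3.2),cv2.resize(a[1][150:275,200:325],None,fx=3.2,fy=3.2)]))
E
```

```text
clock: 14.92
tool_pos: [0.4866, -0.0127, 0.1077]
orientation: [179.9, -0.0, 14.1]
force: [4.0, -7.4, -0.8]
opening: 0.0353
14.9167 [ 4.04351657 -7.38805197 -0.84895834] 0.03527558563615581
```

View pics/c7.png

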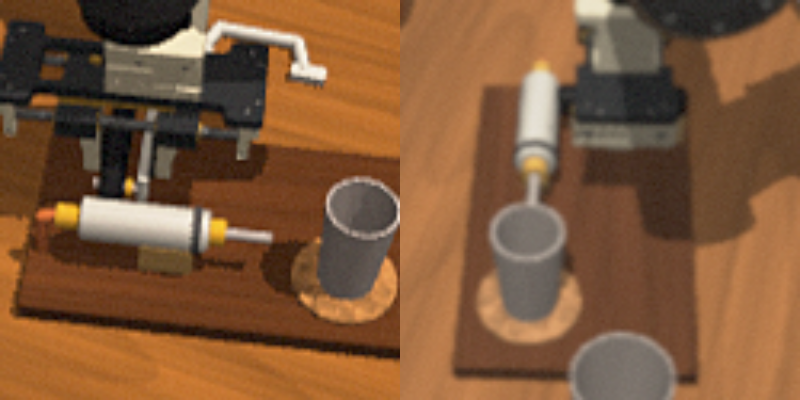

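View pics/wrist7.png

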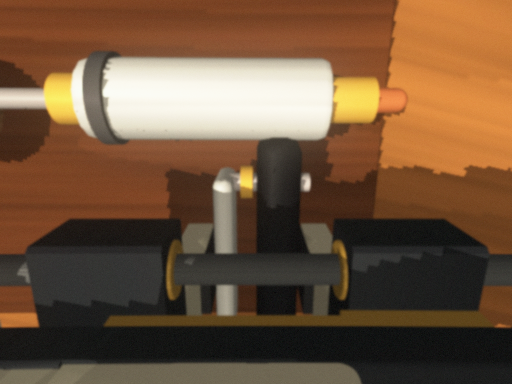

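The pads touch both blade and grip at a 35.3 mm opening, which is about 6.7 mm into the second stage. The glass still stands upright on its mat. Holding for 2 s.

```bash
python3 -m creep '[[0,0,0,0,0,0,0.4],[0,0,0,0,0,0,0.4],[0,0,0,0,0,0,0.4],[0,0,0,0,0,0,0.4],[0,0,0,0,0,0,0.4],[0,0,0,0,0,0,0.4],[0,0,0,0,0,0,0.4],[0,0,0,0,0,0,0.4],[0,0,0,0,0,0,0.4],[0,0,0,0,0,0,0.4],[0,0,0,0,0,0,0.4],[0,0,0,0,0,0,0.4]]'
python3 -m creep '[[0,0,0,0,0,0,0.4],[0,0,0,0,0,0,0.4],[0,0,0,0,0,0,0.4],[0,0,0,0,0,0,0.4],[0,0,0,0,0,0,0.4],[0,0,0,0,0,0,0.4],[0,0,0,0,0,0,0.4],[0,0,0,0,0,0,0.4],[0,0,0,0,0,0,0.4],[0,0,0,0,0,0,0.4],[0,0,0,0,0,0,0.4],[0,0,0,0,0,0,0.4]]'
python3 -m creep '[[0,0,0,0,0,0,0.45],[0,0,0,0,0,0,0.52],[0,0,0,0,0,0,0.6],[0,0,0,0,0,0,0.7],[0,0,0,0,0,0,0.8],[0,0,0,0,0,0,0.9],[0,0,0,0,0,0,1],[0,0,0,0,0,0,1],[0,0,0,0,0,0,1],[0,0,0,0,0,0,1],[0,0,0,0,0,0,1],[0,0,0,0,0,0,1]]'
```

```text
clock: 16.07
tool_pos: [0.4866, -0.0128, 0.1077]
orientation: [179.9, -0.0, 14.0]
force: [3.0, -7.3, -1.3]
opening: 0.0351
clock: 17.07
tool_pos: [0.4866, -0.0127, 0.1077]
orientation: [179.9, -0.0, 14.1]
force: [3.6, -6.7, -0.9]
opening: 0.0353
clock: 18.07
tool_pos: [0.4861, -0.0118, 0.1076]
orientation: [180.0, 0.0, 14.0]
force: [0.1, 0.2, -0.7]
opening: 0.0874
```

Held and released. Withdrawing straight up and checking.

```bash
python3 -m creep '[[0,0,0,0,0,-0.005,1],[0,0,0,0,0,-0.016,1],[0,0,0,0,0,-0.034,1],[0,0,0,0,0,-0.054,1],[0,0,0,0,0,-0.074,1],[0,0,0,0,0,-0.094,1],[0,0,0,0,0,-0.114,1],[0,0,0,0,0,-0.13,1],[0,0,0,0,0,-0.142,1],[0,0,0,0,0,-0.147,1],[0,0,0,0,0,-0.147,1],[0,0,0,0,0,-0.147,1]]'
python3 - <<'E'
from h import *
for n in("scene","side","wrist"): cv2.imwrite(f"pics/{n}8.png",ctrl.snapshot(n))
a=[cv2.imread(f"pics/{n}8.png") for n in("scene","side")]
cv2.imwrite("pics/c8.png",np.hstack([cv2.resize(a[0][130:255,220:345],None,fx=3.2,fy=3.2),cv2.resize(a[1][150:275,200:325],None,fx=3.2,fy=3.2)]))
E
```

```text
clock: 19.07
tool_pos: [0.4859, -0.0117, 0.2544]
orientation: [-180.0, 0.0, 14.0]
force: [1.1, -0.1, 0.2]
opening: 0.0873
```

View pics/c8.png

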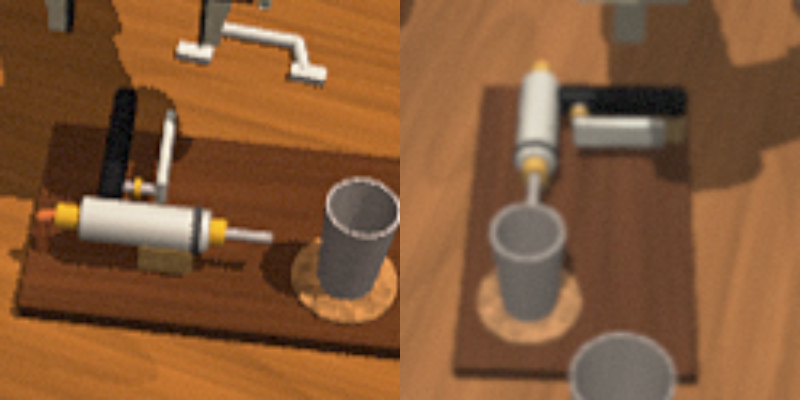

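View pics/wrist8.png

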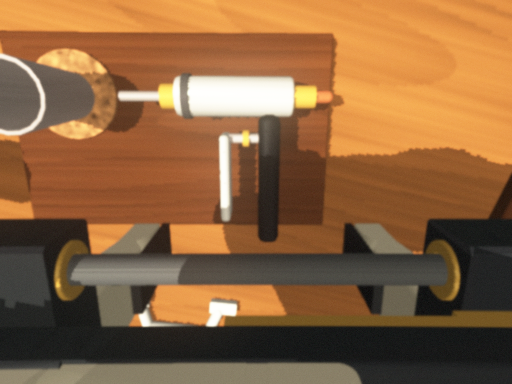

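View pics/scene8.png

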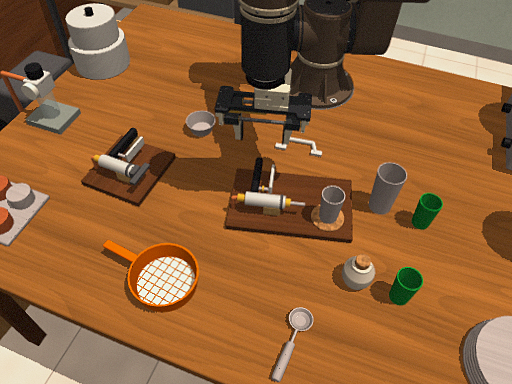

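The blade is back at columns 220–231, the same as before the squeeze. The glass stands upright on the mat at (332,205), and nothing else has moved. Handing in.

```bash
python3 -c "
from plant import ctrl
print(ctrl.close_job())"
```

```text
the job is handed in; nothing more can be done
None
```

The job is done and handed in at about 19 s of the 54 s allowed; no verdict is reported.

- **Glass:** I set the short steel glass down upright on the long-nozzled gun's cork mat and let go. Triangulation from the scene and side views put it within 1 mm of the mat's centre, and the wrist view within 2 mm. It touched down with about 16 N at the wrist.
- **Trigger:** I squeezed that gun's trigger to a 35.3 mm opening, about 6.7 mm into the 8 mm second stage going by the widths you gave. I held it there for about 2.2 s, with about 8 N at the wrist, and then released it fully.
- **Last checks:** The trigger blade is back at its original pixels, the glass is still upright on the mat, and the arm is clear of everything. The other gun and the look-alikes were left alone.

No check failed. The rim height triangulated about 1 mm below the stated height, and the blade end about 2 mm below.

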